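# Index the burner turntable and hold the vase over the light panel

## Task

Turn the round turntable clockwise (seen from above) by its upright steel post, about a quarter turn, until its yellow stripe meets the yellow spring catch and it clicks in, with the amber glass vase still standing in its nest and clear of the burner. Then draw the amber vase straight up out of the nest, carry it to the light panel, lean it over halfway (45 degrees, mouth still upward, in any direction) and finish still holding it there, steady in the air, the vase's middle over the middle of the panel, with a good hand's breadth of room under its foot. Leave the turntable in its catch and all the other things on the table where they are.

Things in the scene. Friction and masses are not known exactly. Their poses are not given: they have to be found in the camera images.
- stripe_end (a point): outer end of the yellow stripe, on top of the black disc at its rim, 140 mm from the axle; turns with the disc. Seen from above it lies 45 degrees clockwise from the nest. The disc (280 mm across, its top 57 mm above the table) has light friction and 2.2 rad of clockwise travel from where it starts, 0.6 rad the other way.
- catch_tip (a point): where the stripe end comes when the disc is caught: fixed point at the rim, 57 mm above the table, beside the yellow catch block (56 mm high). It is 75 to 105 degrees clockwise from where the stripe starts. A spring roller there drops between two rim bumps and holds the disc: the last 6 degrees before it feel stiff (5 to 10 N at the post), then the roller pulls it in over the last 2 degrees
- hub (a point): centre of the disc on its axle, on top of a flat steel hub (44 mm across), 8 mm above the disc's top. x points from the axle to the nest, z up; turns with the disc. The disc's grey-green bedplate is fixed to the table; on it, 185 mm from the axle, stands the burner arm's black post (22 mm thick, its ball top 291 mm above the table).
- post_top (a point): centre of the top of the upright round steel post (18 mm thick, fixed to the disc, does not spin) that turns the disc: it stands 110 mm from the axle, across from the nest, and rises 55 mm above the disc's top (a collar 32 mm wide and 5 mm high at its foot). Its top is 112 mm above the table. Turns with the disc.
- nest (a point): middle of the floor of the aluminium nest on the disc, 85 mm from the axle, 57 mm above the table: an upright open tube, 64 mm inside, 74 outside, 35 high, the vase loose in it. A fixed burner arm (steel bar, brass nozzle 222 mm above the table) hangs over it at the start, so the vase cannot be lifted there; at the catch the nest is about 110 mm beside the nozzle.
- vase: amber glass vase, an open straight tube with a closed foot, 56 mm outside diameter (50 mm at the very foot), 150 mm high, wall 4 mm, 0.15 to 0.3 kg. Origin: centre of the underside of its foot; z runs up its axis to the mouth. It stands in the nest, its mouth 207 mm above the table.
- vase_mid (a point): point on the amber vase's axis halfway up, 75 mm above its foot
- light_panel: flat light panel fixed to the table, grey frame with a bright white face, 200 (x) by 160 (y) mm, 20 mm high; origin: centre of its underside
- green_vase: bystander: green glass vase of the same shape, 56 mm across and 150 mm high, standing on the table; origin: centre of its foot
- clear_jar: bystander: clear jar, 84 mm across, 95 mm high; origin: centre of its foot
- ring_gauge: bystander: flat steel ring, 72 mm across, 14 mm high; origin: centre of its underside
- brush: bystander: hand brush lying along its x, 200 mm long, 42 mm wide, 20 mm high; origin: below its middle
- mould_block: bystander: wooden block, 70 by 100 mm, 45 mm high; origin: centre of its underside
- wrench: bystander: steel wrench lying along its x, 180 mm long, 40 mm wide, 8 mm high; origin: below its middle
- bowl: bystander: green glass bowl, 110 mm across, 50 mm high; origin: centre of its foot
There are look-alikes about, which are no part of the job. There is more than one size of the vase; the job needs the middle-sized.

How it is judged:
By the outcome, as a careful person would: the job done as asked, in the order asked, and still so for the second after the job is handed in, while the arm keeps its last pose, push and grip.
It also fails if it takes over 64 s, if anything falls off the work surface, if the arm or the gripper's body presses on something with over 40 N, if the wrist force passes 120 N, or if a joint passes its speed limit or range.

## Robot

A 6-joint arm with a two-finger parallel gripper is mounted at the origin on the work surface. World frame = base frame: x ahead of the robot, y to its left, z up, the work surface at z = 0. Lengths are in m, angles in rad, forces in N, time in s.
With the tool pointing down it reaches from about 0.325 to 0.9 m from the base axis. Payload 3.5 kg.
Tool frame: the origin (TCP) lies midway between the tips of the shut fingers; the grasp point (between the pads) lies 19 mm behind it (robot.pinch_z is the distance from the TCP to the grasp point, in m); z points along the fingers, y is the line along which they close (so a half turn about z gives the same grasp; the last joint's range is limited). The gripper opens to 85 mm and grips with 20 to 120 N. Pads are 22 mm wide; open, the fingers measure 114 mm over their backs; the gripper's body (76 mm by 85 mm) begins 54 mm behind the grasp point. The pads swing forward as they close: fully open they stand 13 mm farther back than shut.
Start: joints at [1.167, 0.276, -0.026, 1.268, 0, 1.467], TCP at [0.185, 0.597, 0.231] pointing down, gripper open.
Joint ranges: [-3.12, 3.12], [-0.85, 1.88], [-1.08, 1.24], [-1.95, 2.15], [-1.57, 1.53], [-3.14, 3.14]. Speed limits (rad/s): [2.57, 2.57, 3.14, 3.14, 3.14, 3.14].

## Interface

Orientations are given as a unit quaternion [w, x, y, z].
In Python, from rig import robot, vision, search_frame, trace, spot_point gives the robot as it stands. The module is installed in compiled form; this text tells all that it offers.
- The arm moves only by the tool play_rows, never from a script. Its argument "steps" is text: rows parted by semicolons, each of 5 numbers parted by spaces: the closure, from 0 (fully open) to 1 (shut), then the shift along the tool's x, y, z in m, then the turn about the tool's z in rad. A call has exactly 5 rows; each row shifts and turns the commanded pose from where the row before left it, along the tool's axes as they then stand; what a row does not reach is not made up. A row lasts 1/8 s, in which the tool goes at most 62.5 mm and 10.7 degrees, less where a joint would pass 70% of its speed; a pose out of reach is approached as far as the arm can. A call is refused whole if a number of a shift passes 0.0625 or a number of a turn 0.188, either way. A call with a gripper value outside its range is refused whole. The fingers move at their own pace and stop on an object; "force" is the grip in N (left out, the last holds). Time passes only in rows, so rows that do not move let the fingers close, or fill a call up. It gives the time, the measured TCP pose, the force, the opening and the grip force at its end, in the units of the state.
- robot.read_state(): the state, without advancing time (a new reading comes with each control period).
- vision.get_image(name): name is "scene" or "top" or "wrist"; returns a dict with "img" (384x512x3 uint8, red, green, blue), "range_z" (384x512 float32, m along the optical axis (not along the pixel's ray), 0 where there is no reading), "fx", "fy", "cx", "cy" (pixels), "extrinsics" (4x4, takes a point from world to camera coordinates). Camera axes: x right, y down, z forward; pixel columns grow to the right and rows downward; lengths in m; the calibration is good to about 2 mm. A picture is of the moment at which its call begins.
- robot.close_job(): hands the job in; it is judged then, once.
Trained networks look in a picture, given as the dict that the camera call returned (one of the last four; its "shot" number tells which), for a name from the list of things; names that differ only in an ending like _2 or _b are one class to them, and where a whole thing is asked for, a point or a joint stands for the part that bears it (a point fixed in the world has none). Each returns a list of dicts, best first, with "p" (0 to 1); they miss things now and then, are a little off and sometimes report something else, mostly with a low value. They report only what shows in the picture. A call takes as long as a camera call. They do not tell look-alikes from the thing itself.
- search_frame(picture, label): "uv" ([column, row] in pixels, amid what is visible of it).
- trace(picture, label): "mask" (384x512 bool, what is visible of it) and "uv" ([column, row] in pixels, amid what is visible of it).
- spot_point(picture, label): "uv" ([column, row] in pixels: a listed point, or the origin of a listed thing).
The state is a dict: "t": time; "joints": joint angles; "qd": joint speeds; "joint_torque": joint torques, N m; "ee_pos": TCP position; "tcp_rot": TCP orientation; "contact_force": force on the tool from outside, world axes, zero at the start; "ft_torque": the same for the moment, N m; "width": finger opening in m; "grasp_force": force on a finger pad.
Only numpy, scipy, OpenCV 4.12 (cv2) and the standard library are available. Lean on these libraries where they do the work, as an engineer would, in place of code of your own. Each camera call takes 0.05 s, during which the arm holds its last target. There are 200 camera calls.

## Working session

There is one attempt and no reset: what is moved stays moved. The work goes in short steps, Python scripts to look and compute and a tool call to move; the robot and the scene stay as the last step left them, time stands still between calls to the robot, and variables do not carry over. Pictures are saved under pics/ and viewed, at most 10 in all, crops included, and the job is handed in when it is done.

Besides the shell and the picture viewer there is one more tool, called after ">>>" as name(argument=value, ...), one argument or row to a line, values as JSON. play_rows: Moves the arm, as the interface text tells. Its arguments: {"type":"object","properties":{"steps":{"type":"string"},"force":{"type":"number"}},"required":["steps"]}

```bash
mkdir -p pics; cat > h.py <<'E'
import numpy as np, cv2
from rig import robot, vision, search_frame, trace, spot_point
def px2w(im,uv,z=None):
    T=np.linalg.inv(np.array(im["extrinsics"])); u,v=uv
    ray=np.array([(u-im["cx"])/im["fx"],(v-im["cy"])/im["fy"],1.])
    if z is None:
        d=im["range_z"][int(round(v)),int(round(u))]
    else:
        d=(z-T[2,3])/(T[:3,:3]@ray)[2]
    return T[:3,:3]@(ray*d)+T[:3,3]
def save(im,n,box=None,s=1):
    a=im["img"][:,:,::-1]
    if box: a=a[box[1]:box[3],box[0]:box[2]]
    cv2.imwrite("pics/"+n,cv2.resize(np.ascontiguousarray(a),None,fx=s,fy=s,interpolation=cv2.INTER_CUBIC))
E
python3 - <<'E'
from h import *
t=vision.get_image("top"); s=vision.get_image("scene")
both=np.vstack([t["img"],s["img"]])
save(t,"top.png",None,1.5); save(s,"scene.png",None,1.5)
Z={"stripe_end":.057,"catch_tip":.057,"hub":.065,"post_top":.112,"nest":.057,"vase":.057,"vase_mid":.132,"light_panel":.0,"green_vase":0,"clear_jar":0}
for n,im in(("top",t),("scene",s)):
    for k,z in Z.items():
        print(n,k,[(round(d["p"],2),np.round(d["uv"]).astype(int).tolist(),np.round(px2w(im,d["uv"],z),3).tolist()) for d in spot_point(im,k)[:4]])
st=robot.read_state(); print(st)
E
```

```text
top stripe_end [(0.87, [220, 154], [0.684, 0.089, 0.057])]
top catch_tip [(0.72, [224, 210], [0.498, 0.07, 0.057])]
top hub [(0.86, [189, 182], [0.585, 0.187, 0.065])]
top post_top [(0.93, [187, 214], [0.476, 0.183, 0.112])]
top nest [(0.66, [194, 157], [0.672, 0.176, 0.057])]
top vase [(0.63, [113, 165], [0.638, 0.439, 0.057]), (0.61, [194, 158], [0.67, 0.173, 0.057])]
top vase_mid [(0.86, [190, 152], [0.671, 0.182, 0.132]), (0.75, [114, 159], [0.64, 0.415, 0.132]), (0.66, [144, 275], [0.288, 0.303, 0.132]), (0.6, [226, 208], [0.496, 0.061, 0.132])]
top light_panel [(0.56, [317, 217], [0.49, -0.245, 0.0])]
top green_vase [(0.57, [95, 191], [0.56, 0.513, 0.0])]
top clear_jar [(0.64, [289, 144], [0.743, -0.146, 0.0])]
scene stripe_end [(0.64, [306, 227], [0.671, 0.072, 0.057])]
scene catch_tip [(0.64, [277, 193], [0.487, 0.074, 0.057])]
scene hub [(0.6, [328, 198], [0.585, 0.195, 0.065])]
scene post_top [(0.75, [307, 168], [0.473, 0.185, 0.112]), (0.24, [180, 298], [0.827, -0.327, 0.112])]
scene nest [(0.57, [338, 215], [0.66, 0.183, 0.057])]
scene vase [(0.83, [338, 214], [0.658, 0.1
[... 408 characters left out ...]
, 0.0])]
{'t': 1.1, 'joints': array([ 1.16660792e+00,  2.76389446e-01, -2.63914647e-02,  1.26798239e+00,
        1.86395201e-05,  1.46739046e+00]), 'qd': array([-0.00134135, -0.00174969,  0.00080764,  0.00032207,  0.00194031,
       -0.0013804 ]), 'joint_torque': array([ 1.60405812e-03, -4.45499611e+01,  2.95571405e+01,  8.76675422e-04,
        3.45397098e-05, -1.45296707e-05]), 'ee_pos': array([0.1851788 , 0.59694679, 0.23132388]), 'tcp_rot': array([-4.87466999e-06,  1.49824996e-01,  9.88712532e-01,  1.83257211e-05]), 'contact_force': array([ 1.11833261, -1.0598274 ,  0.30679923]), 'ft_torque': array([ 0.02662883, -0.02829825, -0.01310891]), 'grasp_force': 0.0, 'width': 0.08524112322235641}
```

View pics/top.png

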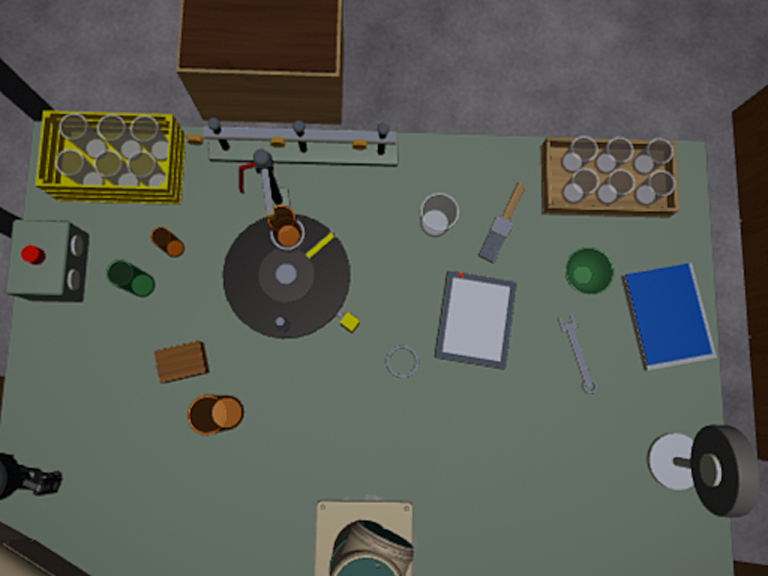

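View pics/scene.png

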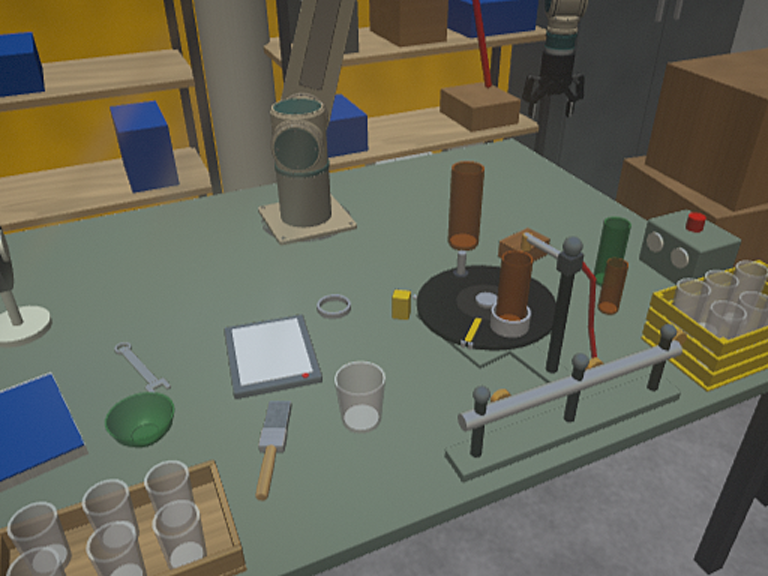

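Candidates for the amber vase, in top-picture pixels: the one in the nest (190,152), a small one on the table (112,161), and a large one (144,275). I choose the one in the nest and check it in a close crop. Post candidate: the steel post (187,214) across from the nest. The black rack posts and the burner post aren't it.

```bash
python3 - <<'E'
from h import *
t=vision.get_image("top"); s=vision.get_image("scene")
save(s,"crop.png",(260,95,430,255),4)
T=np.linalg.inv(np.array(s["extrinsics"]))
for l in("vase","post_top","light_panel"):
  for im,n in((t,"top"),(s,"scene")):
    Tm=np.linalg.inv(np.array(im["extrinsics"]))
    for d in trace(im,l)[:4]:
        v,u=np.nonzero(d["mask"]&(im["range_z"]>0)); r=im["range_z"][v,u]
        P=np.stack([(u-im["cx"])/im["fx"]*r,(v-im["cy"])/im["fy"]*r,r],1)@Tm[:3,:3].T+Tm[:3,3]
        hi=P[P[:,2]>np.percentile(P[:,2],97)-.006]
        print(l,n,round(d["p"],2),np.round(d["uv"]),"n",len(P),"ztop",np.percentile(P[:,2],[2,98]).round(3),"mid",((P.min(0)+P.max(0))/2).round(3),"med",np.median(P,0).round(3),"hi",hi.mean(0).round(3))
E
```

```text
vase top 0.67 [191. 152.] n 430 ztop [0.064 0.212] mid [0.695 0.189 0.123] med [0.665 0.179 0.153] hi [0.666 0.175 0.211]
vase top 0.67 [143. 274.] n 778 ztop [0.009 0.206] mid [0.285 0.302 0.107] med [0.284 0.318 0.123] hi [0.286 0.298 0.203]
vase top 0.62 [111. 159.] n 258 ztop [0.02  0.118] mid [0.664 0.445 0.063] med [0.648 0.439 0.079] hi [0.651 0.437 0.116]
vase top 0.15 [190. 184.] n 5082 ztop [0.052 0.09 ] mid [0.593 0.18  0.105] med [0.575 0.177 0.058] hi [0.602 0.179 0.088]
vase scene 0.94 [408. 188.] n 556 ztop [0.002 0.118] mid [0.591 0.517 0.06 ] med [0.659 0.432 0.071] hi [0.65  0.442 0.116]
vase scene 0.87 [307. 133.] n 1205 ztop [0.015 0.205] mid [0.093 0.425 0.104] med [0.31  0.289 0.126] hi [0.286 0.303 0.202]
vase scene 0.58 [341. 188.] n 920 ztop [0.093 0.209] mid [0.671 0.178 0.15 ] med [0.687 0.168 0.165] hi [0.671 0.178 0.207]
post_top top 0.89 [191. 186.] n 5188 ztop [0.052 0.089] mid [0.592 0.184 0.103] med [0.575 0.178 0.058] hi [0.606 0.177 0.089]
post_top scene 0.68 [345. 160.] n 289 ztop [0.006 0.233] mid [0.497 0.318 0.127] med [0.395 0.39  0.046] hi [0.672 0.192 0.237]
post_top scene 0.65 [318. 204.] n 3584 ztop [0.051 0.094] mid [0.545 0.209 0.059] med [0.604 0.152 0.059] hi [0.616 0.173 0.096]
light_panel top 0.85 [316. 216.] n 2845 ztop [0.01  0.026] mid [ 0.502 -0.244  0.013] med [ 0.498 -0.241  0.02 ] hi [ 0.499 -0.24   0.022]
light_panel scene 0.62 [177. 239.] n 2663 ztop [0.007 0.024] mid [ 0.504 -0.244  0.013] med [ 0.523 -0.245  0.021] hi [ 0.511 -0.244  0.021]
```

View pics/crop.png

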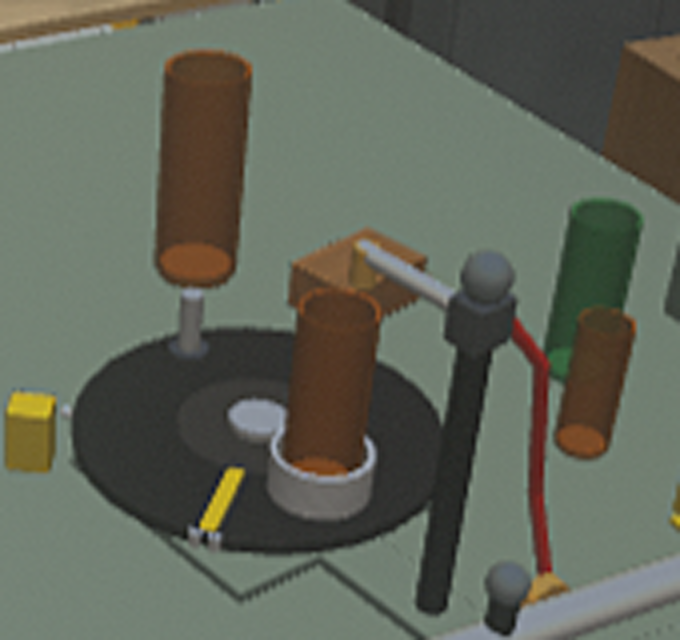

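>>> play_rows(
  steps="0 0 0 -0.05 0; 0 0 0 -0.05 0; 0 -0.03 -0.023 0 -0.05; 0 -0.04 -0.031 0 -0.05; 0 -0.04 -0.031 0 -0.05",
)

```text
t: 2.12
ee_pos: [0.2717, 0.4868, 0.3316]
tcp_rot: [0.0, 0.074, 0.997, 0.0]
contact_force: [0.4, 0.0, -0.0]
width: 0.0853
grasp_force: 0.0
```

The crop shows the nest's vase (340,385 in the crop) under the burner nozzle with its mouth at 207 mm. That makes it 150 mm tall, so it's the middle size. The post is at (190,320) and the catch at (30,430).

>>> play_rows(
  steps="0.3 -0.0308 -0.0338 0 0; 0.3 -0.0308 -0.0338 0 0; 0.3 -0.0308 -0.0338 0 0; 0.3 -0.0308 -0.0338 0 0; 0.3 -0.0308 -0.0338 0 0",
)

```text
t: 2.75
ee_pos: [0.3986, 0.2963, 0.3315]
tcp_rot: [0.0, 0.075, 0.997, 0.0]
contact_force: [0.0, -0.0, 0.2]
width: 0.0598
grasp_force: 0.0
```

>>> play_rows(
  steps="0.3 -0.0308 -0.0338 0 0; 0.3 -0.0308 -0.0338 0.03 0; 0.3 -0.0308 -0.0338 0.05 0; 0.3 0 0 0.05 -0.148; 0.3 0 0 0 0",
)

```text
t: 3.38
ee_pos: [0.4683, 0.1849, 0.2011]
tcp_rot: [-0.005, 0.003, 1.0, -0.001]
contact_force: [0.5, 0.2, 0.2]
width: 0.0599
grasp_force: 0.0
```

```bash
python3 - <<'E'
from h import *
print({k:np.round(v,3).tolist() for k,v in robot.read_state().items() if k in("joints","ee_pos","tcp_rot","width")})
w=vision.get_image("wrist"); t=vision.get_image("top")
save(w,"w1.png",None,1.5)
for k,z in {"stripe_end":.057,"catch_tip":.057,"hub":.065,"post_top":.112}.items():
  for n,im in(("w",w),("t",t)):
    print(n,k,[(round(d["p"],2),np.round(d["uv"]).tolist(),np.round(px2w(im,d["uv"],z),4).tolist()) for d in spot_point(im,k)[:3]])
E
```

```text
{'joints': [0.247, 0.087, -0.321, 1.173, 0.0, 0.253], 'ee_pos': [0.468, 0.185, 0.201], 'tcp_rot': [-0.005, 0.003, 1.0, -0.001], 'width': 0.06}
w stripe_end []
t stripe_end [(0.89, [221.0, 153.0], [0.6888, 0.0874, 0.057]), (0.66, [189.0, 158.0], [0.6679, 0.1909, 0.057]), (0.63, [265.0, 243.0], [0.3939, -0.0634, 0.057])]
w catch_tip [(0.97, [151.0, 211.0], [0.5035, 0.0661, 0.057]), (0.51, [259.0, 202.0], [0.4937, 0.1872, 0.057])]
t catch_tip [(0.8, [224.0, 209.0], [0.502, 0.0713, 0.057]), (0.69, [385.0, 236.0], [0.4261, -0.4552, 0.057]), (0.44, [222.0, 155.0], [0.683, 0.0842, 0.057])]
w hub [(0.63, [258.0, 276.0], [0.5814, 0.1857, 0.065])]
t hub [(0.62, [124.0, 238.0], [0.4012, 0.387, 0.065]), (0.58, [191.0, 180.0], [0.5928, 0.1797, 0.065])]
w post_top [(0.88, [257.0, 203.0], [0.477, 0.1853, 0.112])]
t post_top [(0.97, [187.0, 216.0], [0.4685, 0.1833, 0.112]), (0.47, [123.0, 238.0], [0.3971, 0.3775, 0.112])]
```

View pics/w1.png

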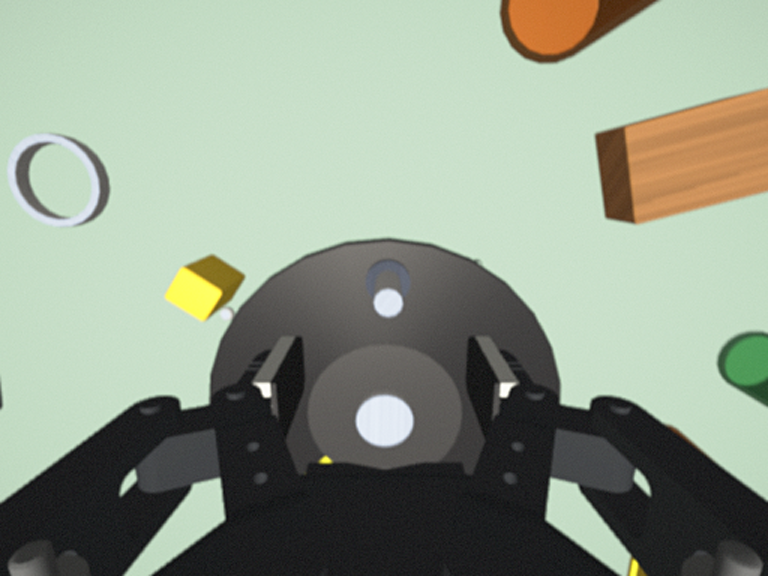

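The wrist view shows the post top at about (258,201), the hub at (256,280) and the catch at (137,191), all in native pixels. The post is about 8 mm ahead of the TCP and centred between the fingers.

>>> play_rows(
  steps="0.3 -0.008 0 0 0; 0.3 0 0 0.04 0; 0.3 0 0 0.045 0; 0.3 0 0 0.04 0; 0.3 0 0 0 0",
)

```text
t: 4.5
ee_pos: [0.4771, 0.1854, 0.0771]
tcp_rot: [-0.004, 0.002, 1.0, -0.001]
contact_force: [-0.4, -0.0, 0.4]
width: 0.06
grasp_force: 0.0
```

>>> play_rows(
  steps="1 0 0 0 0; 1 0 0 0 0; 1 0 0 0 0; 1 0 0 0 0; 1 0 0 0 0",
  force=25,
)

```text
t: 5.12
ee_pos: [0.4821, 0.1868, 0.0824]
tcp_rot: [0.002, 0.001, 1.0, 0.0]
contact_force: [-0.0, -0.7, 6.4]
width: 0.0172
grasp_force: 25.0
```

>>> play_rows(
  steps="1 0 0 0 0; 1 0 0 0 0; 1 0 0 0 0; 1 0 0 0 0; 1 0 0 0 0",
)

```text
t: 5.75
ee_pos: [0.4821, 0.1867, 0.0824]
tcp_rot: [0.002, 0.001, 1.0, 0.0]
contact_force: [-0.4, -0.2, 6.4]
width: 0.0172
grasp_force: 25.0
```

```bash
python3 - <<'E'
from h import *
w=vision.get_image("wrist"); save(w,"w2.png",(100,100,420,340),2)
for k,z in {"hub":.065,"post_top":.112,"catch_tip":.057}.items():
    print(k,[(round(d["p"],2),np.round(d["uv"]).tolist(),np.round(px2w(w,d["uv"],z),4).tolist()) for d in spot_point(w,k)[:3]])
E
```

```text
hub []
post_top []
catch_tip [(0.73, [84.0, 249.0], [0.5037, 0.0686, 0.057])]
```

View pics/w2.png

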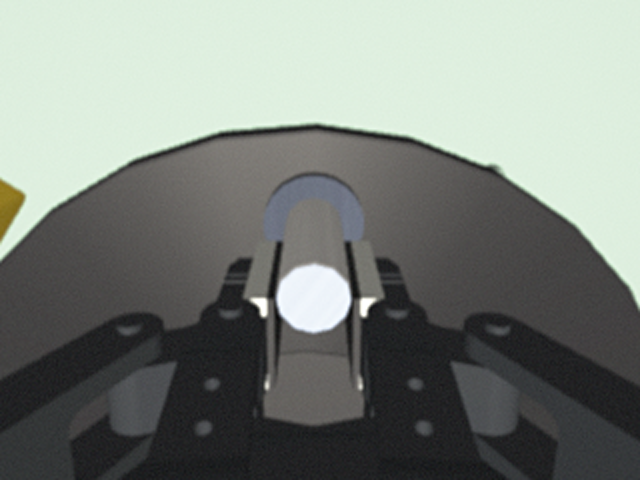

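The post (257,249 native) is gripped toward the pads' outer edge, so I re-centre by about 6 mm.

>>> play_rows(
  steps="0.68 0 0 0 0; 0.68 0 0 0 0; 0.68 0.006 0 0 0; 0.68 0 0 0 0; 0.68 0 0 0 0",
)

```text
t: 6.58
ee_pos: [0.4739, 0.1864, 0.0801]
tcp_rot: [-0.0, 0.001, 1.0, -0.0]
contact_force: [-0.0, 0.3, 0.3]
width: 0.0269
grasp_force: 0.0
```

>>> play_rows(
  steps="1 0 0 0 0; 1 0 0 0 0; 1 0 0 0 0; 1 0 0 0 0; 1 0 0 0 0",
)

```text
t: 7.2
ee_pos: [0.4741, 0.1865, 0.0803]
tcp_rot: [-0.0, 0.001, 1.0, 0.0]
contact_force: [-1.1, 0.6, 1.2]
width: 0.017
grasp_force: 25.0
```

>>> play_rows(
  steps="1 -0.0003 0.0077 0 0.0698; 1 -0.0003 0.0077 0 0.0698; 1 -0.0003 0.0077 0 0.0698; 1 -0.0003 0.0077 0 0.0698; 1 -0.0003 0.0077 0 0.0698",
)

```text
t: 7.82
ee_pos: [0.4818, 0.224, 0.0802]
tcp_rot: [0.001, 0.176, 0.984, -0.0]
contact_force: [2.6, -1.0, 0.0]
width: 0.0168
grasp_force: 25.0
```

>>> play_rows(
  steps="1 -0.0003 0.0077 0 0.0698; 1 -0.0003 0.0077 0 0.0698; 1 -0.0003 0.0077 0 0.0698; 1 -0.0003 0.0077 0 0.0698; 1 -0.0003 0.0077 0 0.0698",
)

```text
t: 8.45
ee_pos: [0.5019, 0.2568, 0.0803]
tcp_rot: [0.002, 0.344, 0.939, -0.0]
contact_force: [1.9, -2.2, -0.9]
width: 0.0171
grasp_force: 24.9
```

>>> play_rows(
  steps="1 -0.0003 0.0077 0 0.0698; 1 -0.0003 0.0077 0 0.0698; 1 -0.0003 0.0077 0 0.0698; 1 -0.0003 0.0077 0 0.0698; 1 -0.0003 0.0077 0 0.0698",
)

```text
t: 9.07
ee_pos: [0.5317, 0.2807, 0.0803]
tcp_rot: [0.002, 0.502, 0.865, -0.0]
contact_force: [2.3, -3.3, 0.2]
width: 0.0171
grasp_force: 25.0
```

>>> play_rows(
  steps="1 -0.0001 0.0048 0 0.0436; 1 -0.0001 0.0048 0 0.0436; 1 -0.0001 0.0048 0 0.0436; 1 -0.0001 0.0048 0 0.0436; 1 0 0 0 0",
)

```text
t: 9.7
ee_pos: [0.5494, 0.2885, 0.0803]
tcp_rot: [0.002, 0.575, 0.818, -0.0]
contact_force: [3.9, -3.7, -0.1]
width: 0.0176
grasp_force: 25.1
```

```bash
python3 - <<'E'
from h import *
st=robot.read_state(); print(st["ee_pos"].round(4),st["contact_force"].round(1),st["tcp_rot"].round(3))
t=vision.get_image("top");s=vision.get_image("scene")
H=np.array([.585,.187])
for k,z in {"stripe_end":.057,"nest":.057,"catch_tip":.057,"vase_mid":.132}.items():
  for n,im in(("t",t),("s",s)):
    for d in spot_point(im,k)[:3]:
      p=px2w(im,d["uv"],z); q=p[:2]-H; print(n,k,round(d["p"],2),np.round(d["uv"]),p.round(3),"R",np.hypot(*q).round(3),"ang",np.degrees(np.arctan2(q[1],q[0])).round(1))
E
```

```text
[0.5494 0.2885 0.0803] [ 3.9 -3.7 -0.1] [ 0.002  0.575  0.818 -0.   ]
t stripe_end 0.57 [228. 201.] [0.527 0.058 0.057] R 0.141 ang -114.1
t stripe_end 0.5 [156. 187.] [0.568 0.294 0.057] R 0.109 ang 98.8
s stripe_end 0.78 [276. 203.] [0.532 0.048 0.057] R 0.149 ang -110.7
t nest 0.87 [215. 174.] [0.617 0.105 0.057] R 0.088 ang -68.6
t nest 0.63 [226. 204.] [0.52  0.063 0.057] R 0.14 ang -117.8
s nest 0.72 [305. 212.] [0.607 0.105 0.057] R 0.085 ang -75.1
s nest 0.49 [239. 279.] [ 0.776 -0.171  0.057] R 0.405 ang -61.9
t catch_tip 0.73 [225. 208.] [0.504 0.069 0.057] R 0.143 ang -124.4
t catch_tip 0.73 [187. 180.] [0.594 0.196 0.057] R 0.012 ang 43.9
s catch_tip 0.91 [278. 197.] [0.506 0.067 0.057] R 0.143 ang -123.4
s catch_tip 0.46 [348. 170.] [0.464 0.35  0.057] R 0.203 ang 126.5
t vase_mid 0.91 [214. 173.] [0.605 0.103 0.132] R 0.087 ang -76.4
s vase_mid 0.94 [310. 140.] [0.349 0.265 0.132] R 0.249 ang 161.6
s vase_mid 0.85 [311. 195.] [0.631 0.105 0.132] R 0.094 ang -60.6
s vase_mid 0.74 [409. 191.] [0.73  0.362 0.132] R 0.227 ang 50.4
```

>>> play_rows(
  steps="1 0 0.0039 0 0.0349; 1 0 0.0039 0 0.0349; 1 0 0.0039 0 0.0349; 1 0 0 0 0; 1 0 0 0 0",
)

```text
t: 10.82
ee_pos: [0.5561, 0.2905, 0.0802]
tcp_rot: [0.0, 0.617, 0.787, -0.004]
contact_force: [-4.7, -7.8, 7.5]
width: 0.0171
grasp_force: 26.1
```

>>> play_rows(
  steps="1 0 0.0019 0 0.0175; 1 0 0.0019 0 0.0175; 1 0 0.0019 0 0.0175; 1 0 0 0 0; 1 0 0 0 0",
)

```text
t: 11.45
ee_pos: [0.5631, 0.2921, 0.0801]
tcp_rot: [0.001, 0.638, 0.77, -0.002]
contact_force: [-1.4, -7.0, 4.0]
width: 0.0173
grasp_force: 25.6
```

>>> play_rows(
  steps="1 0 0.0019 0 0.0175; 1 0 0.0019 0 0.0175; 1 0 0 0 0; 1 0 0 0 0; 1 0 0 0 0",
)

```text
t: 12.08
ee_pos: [0.5667, 0.2928, 0.0801]
tcp_rot: [0.001, 0.651, 0.759, -0.003]
contact_force: [-1.3, -6.9, 5.9]
width: 0.0169
grasp_force: 25.7
```

>>> play_rows(
  steps="1 0 0.0019 0 0.0175; 1 0 0.0019 0 0.0175; 1 0 0 0 0; 1 0 0 0 0; 1 0 0 0 0",
)

```text
t: 12.7
ee_pos: [0.5673, 0.2929, 0.0801]
tcp_rot: [-0.001, 0.663, 0.748, -0.005]
contact_force: [-8.3, -7.7, 10.6]
width: 0.0171
grasp_force: 26.7
```

```bash
cat > ang.py <<'E'
from h import *
st=robot.read_state(); print(st["ee_pos"].round(4),st["contact_force"].round(1),st["tcp_rot"].round(3))
H=np.array([.585,.187])
for rep in range(2):
 t=vision.get_image("top");s=vision.get_image("scene")
 for k,z in {"stripe_end":.057,"catch_tip":.057,"nest":.057}.items():
  for n,im in(("t",t),("s",s)):
    for d in spot_point(im,k)[:1]:
      p=px2w(im,d["uv"],z); q=p[:2]-H; print(n,k,round(d["p"],2),np.round(d["uv"],1),p.round(3),"R",np.hypot(*q).round(3),"ang",np.degrees(np.arctan2(q[1],q[0])).round(1))
 # yellow pixels on disc plane
for n,im in(("t",t),("s",s)):
  hsv=cv2.cvtColor(im["img"],cv2.COLOR_RGB2HSV); m=cv2.inRange(hsv,(22,150,80),(36,255,255))
  c,l,sa,ce=cv2.connectedComponentsWithStats(m)
  for i in range(1,c):
    p=px2w(im,ce[i],.057); q=p[:2]-H
    if np.hypot(*q)<.25: 
      vs,us=np.nonzero(l==i); print(n,"yellow",sa[i][4],ce[i].round(1),p.round(3),np.hypot(*q).round(3),np.degrees(np.arctan2(q[1],q[0])).round(1))
save(s,"s_%d.png"%int(st["t"]*100),(230,150,390,260),4)
print("s_%d.png"%int(st["t"]*100))
E
python3 ang.py
```

```text
[0.5673 0.2929 0.0801] [-8.3 -7.7 10.6] [-0.001  0.663  0.748 -0.005]
t stripe_end 0.97 [223.2 208.8] [0.502 0.073 0.057] R 0.141 ang -126.1
s stripe_end 0.6 [274.6 196.5] [0.5   0.059 0.057] R 0.154 ang -123.8
t catch_tip 0.65 [385.3 239.8] [ 0.413 -0.456  0.057] R 0.666 ang -105.0
s catch_tip 0.68 [ 92.9 243.9] [ 0.496 -0.473  0.057] R 0.666 ang -97.7
t nest 0.88 [217.5 176.8] [0.608 0.095 0.057] R 0.095 ang -75.9
s nest 0.63 [302.7 211.6] [0.603 0.099 0.057] R 0.09 ang -78.5
t stripe_end 0.73 [227.2 209.4] [0.5   0.06  0.057] R 0.152 ang -123.7
s stripe_end 0.96 [275.6 195.8] [0.497 0.064 0.057] R 0.151 ang -125.4
t catch_tip 0.88 [223.3 207.3] [0.507 0.073 0.057] R 0.138 ang -124.4
s catch_tip 0.77 [278.8 193.8] [0.492 0.077 0.057] R 0.144 ang -130.4
t nest 0.83 [216.7 177.7] [0.605 0.098 0.057] R 0.091 ang -77.4
s nest 0.79 [300.7 208.6] [0.588 0.101 0.057] R 0.086 ang -88.3
t yellow 91 [214.  200.4] [0.529 0.104 0.057] 0.1 -124.1
t yellow 98 [232.6 214.1] [0.485 0.042 0.057] 0.176 -124.6
s yellow 207 [267.2 202.6] [0.519 0.025 0.057] 0.175 -112.1
s yellow 34 [285.  196.4] [0.513 0.088 0.057] 0.122 -126.3
s_1270.png
```

View pics/s_1270.png

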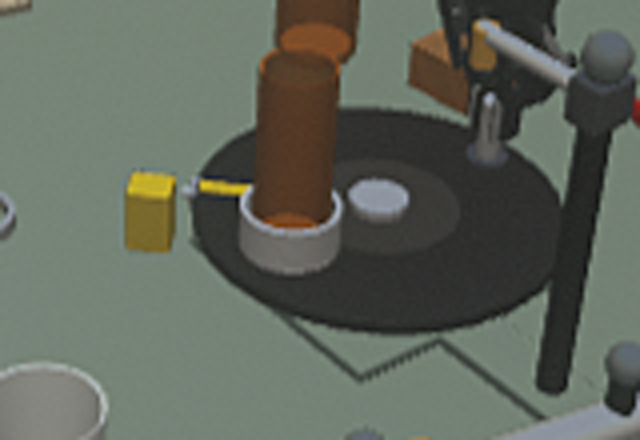

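>>> play_rows(
  steps="1 0 -0.0016 0 -0.0175; 1 0 -0.001 0 0; 1 0 0 0 0; 1 0 0 0 0; 1 0 0 0 0",
)

```text
t: 14.12
ee_pos: [0.5671, 0.2929, 0.0801]
tcp_rot: [0.001, 0.657, 0.754, -0.003]
contact_force: [-3.6, -7.1, 5.7]
width: 0.0173
grasp_force: 25.9
```

The stripe (226,188 in the crop) points straight at the catch block (150,190) and the roller, with the vase upright in its nest. The post also stayed put while I backed the command off, so the disc is caught. I release and rise.

>>> play_rows(
  steps="0.6 0 0 0 0; 0.5 0 0 0 0; 0.4 0 0 -0.03 0; 0.2 0 0 -0.05 0; 0 0 0 -0.06 0",
)

```text
t: 14.75
ee_pos: [0.568, 0.2955, 0.2201]
tcp_rot: [-0.001, 0.657, 0.754, -0.001]
contact_force: [0.4, -0.3, 1.2]
width: 0.084
grasp_force: 0.0
```

>>> play_rows(
  steps="0 0 0 -0.055 0; 0 0 0 0 0; 0 0 0 0 0; 0 0 0 0 0; 0 0 0 0 0",
)

```text
t: 15.38
ee_pos: [0.5681, 0.2951, 0.2732]
tcp_rot: [-0.001, 0.657, 0.754, -0.002]
contact_force: [0.6, -0.0, 0.3]
width: 0.0855
grasp_force: 0.0
```

```bash
python3 ang.py; python3 - <<'E'
from h import *
for n in("top","scene"):
    im=vision.get_image(n); Tm=np.linalg.inv(np.array(im["extrinsics"]))
    for d in trace(im,"vase")[:4]:
        v,u=np.nonzero(d["mask"]&(im["range_z"]>0)); r=im["range_z"][v,u]
        P=np.stack([(u-im["cx"])/im["fx"]*r,(v-im["cy"])/im["fy"]*r,r],1)@Tm[:3,:3].T+Tm[:3,3]
        P=P[np.hypot(P[:,0]-.598,P[:,1]-.1)<.06]
        if len(P)<50: continue
        hi=P[P[:,2]>.195]; print(n,len(hi),((hi.min(0)+hi.max(0))/2).round(4),hi.mean(0).round(4),np.ptp(hi,0).round(3))
E
```

```text
[0.5681 0.2951 0.2732] [ 0.6 -0.   0.3] [-0.001  0.657  0.754 -0.002]
t stripe_end 0.94 [222.7 207.7] [0.506 0.075 0.057] R 0.137 ang -125.3
s stripe_end 0.84 [274.5 194. ] [0.487 0.065 0.057] R 0.156 ang -128.7
t catch_tip 0.68 [226.  211.5] [0.493 0.064 0.057] R 0.153 ang -126.7
s catch_tip 0.66 [279.2 196.4] [0.505 0.072 0.057] R 0.14 ang -124.9
t nest 0.74 [214.9 176.8] [0.608 0.104 0.057] R 0.086 ang -74.7
s nest 0.64 [300.1 208.7] [0.587 0.099 0.057] R 0.088 ang -88.5
t stripe_end 0.87 [225.5 210.2] [0.498 0.066 0.057] R 0.15 ang -125.8
s stripe_end 0.56 [275.7 195.1] [0.494 0.066 0.057] R 0.152 ang -126.8
s catch_tip 0.88 [278.  196.5] [0.504 0.069 0.057] R 0.143 ang -124.4
t nest 0.74 [215.7 178.6] [0.602 0.101 0.057] R 0.088 ang -79.0
s nest 0.94 [300.3 210. ] [0.593 0.097 0.057] R 0.091 ang -84.9
t yellow 89 [214. 200.] [0.53  0.104 0.057] 0.099 -123.4
t yellow 98 [232.6 214.1] [0.485 0.042 0.057] 0.176 -124.6
s yellow 207 [267.2 202.6] [0.519 0.025 0.057] 0.175 -112.2
s yellow 35 [285.1 196.7] [0.514 0.088 0.057] 0.122 -125.7
s_1537.png
top 99 [0.5983 0.0985 0.2036] [0.5977 0.098  0.2057] [0.053 0.053 0.017]
scene 198 [0.5997 0.0974 0.203 ] [0.601  0.098  0.2034] [0.058 0.056 0.016]Traceback (most recent call last):
  File "<stdin>", line 9, in <module>
    return umr_minimum(a, axis, None, out, keepdims, initial, where)
ValueError: zero-size array to reduction operation minimum which has no identity
```

>>> play_rows(
  steps="0 -0.05 0.001 0 0; 0 -0.05 0.001 0 0; 0 -0.05 0.001 0 0; 0 -0.0495 0.0006 0 0; 0 0 0 0 0",
)

```text
t: 17.0
ee_pos: [0.6002, 0.0953, 0.2753]
tcp_rot: [0.0, 0.659, 0.752, -0.0]
contact_force: [-0.8, -1.4, -0.2]
width: 0.0854
grasp_force: 0.0
```

>>> play_rows(
  steps="0 0 0 0 0; 0 0 0 0 0; 0 0 0 0.02 0; 0 0 0 0.02 0; 0 0 0 0 0",
)

```text
t: 17.62
ee_pos: [0.5981, 0.0995, 0.2333]
tcp_rot: [-0.002, 0.656, 0.754, -0.001]
contact_force: [0.0, 0.7, -0.7]
width: 0.0856
grasp_force: 0.0
```

```bash
python3 - <<'E'
from h import *
w=vision.get_image("wrist"); save(w,"w3.png",None,1.2); print(robot.read_state()["ee_pos"])
for d in trace(w,"vase")[:3]:
    v,u=np.nonzero(d["mask"]&(w["range_z"]>0)); Tm=np.linalg.inv(np.array(w["extrinsics"])); r=w["range_z"][v,u]
    P=np.stack([(u-w["cx"])/w["fx"]*r,(v-w["cy"])/w["fy"]*r,r],1)@Tm[:3,:3].T+Tm[:3,3]
    hi=P[np.abs(P[:,2]-.207)<.008]
    if len(hi): print(d["p"],np.round(d["uv"]),len(hi),((hi.min(0)+hi.max(0))/2).round(4),np.ptp(hi,0).round(3))
E
```

```text
[0.59900306 0.09934595 0.23465967]
0.92 [256. 206.] 1920 [0.5994 0.1002 0.2044] [0.056 0.055 0.011]
```

View pics/w3.png

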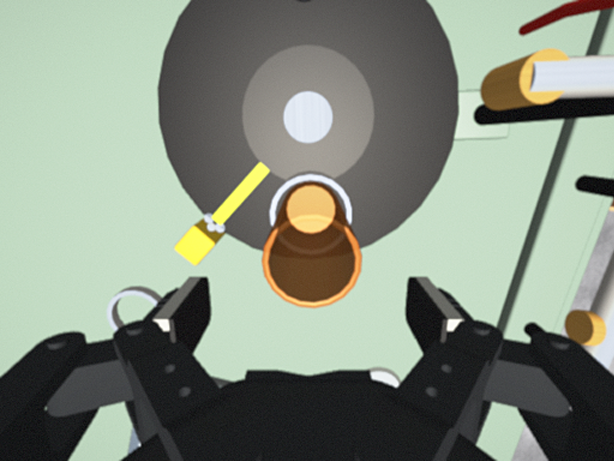

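The vase mouth (257,219 native) is centred between the open fingers, and the stripe touches the roller and catch. I descend and grip.

>>> play_rows(
  steps="0 0 0 0.025 0; 0 0 0 0.025 0; 0 0 0 0.026 0; 0 0 0 0 0; 0 0 0 0 0",
)

```text
t: 18.35
ee_pos: [0.6009, 0.0986, 0.1609]
tcp_rot: [0.001, 0.657, 0.754, 0.001]
contact_force: [-0.1, -0.7, 0.1]
width: 0.0854
grasp_force: 0.0
```

>>> play_rows(
  steps="0.5 0 0 0 0; 0.5 0 0 0 0; 0.5 0 0 0 0; 0.5 0 0 0 0; 0.5 0 0 0 0",
  force=30,
)

```text
t: 18.98
ee_pos: [0.6007, 0.0984, 0.1608]
tcp_rot: [0.001, 0.657, 0.754, 0.001]
contact_force: [-1.4, 0.0, 5.9]
width: 0.0552
grasp_force: 32.2
```

>>> play_rows(
  steps="0.5 0 0 -0.01 0; 0.5 0 0 -0.015 0; 0.5 0 0 -0.02 0; 0.5 0 0 -0.02 0; 0.5 0 0 -0.02 0",
)

```text
t: 19.6
ee_pos: [0.5996, 0.0983, 0.2453]
tcp_rot: [-0.0, 0.657, 0.754, -0.0]
contact_force: [0.2, 0.8, -2.3]
width: 0.0552
grasp_force: 32.5
```

>>> play_rows(
  steps="0.5 0 0 -0.03 0; 0.5 0 0 -0.03 0; 0.5 0 0 0 0; 0.5 0 0 0 0; 0.5 0 0 0 0",
)

```text
t: 20.23
ee_pos: [0.5986, 0.0982, 0.3021]
tcp_rot: [-0.001, 0.657, 0.754, -0.001]
contact_force: [-0.2, 0.6, -3.2]
width: 0.0552
grasp_force: 32.6
```

The vase is out, about 0.25 kg, and the load is steady. The moves only turn about the tool's axis, so I'll lean the vase by letting its foot pivot on bare table between the disc and the panel. The grip is light while it pivots, then I tighten it.

>>> play_rows(
  steps="0.5 -0.03 -0.007 0 0; 0.5 -0.03 -0.007 0 0; 0.5 -0.03 -0.007 0 0; 0.5 -0.03 -0.007 0 0; 0.5 0 0 0.03 0",
)

```text
t: 20.85
ee_pos: [0.5897, -0.0267, 0.2753]
tcp_rot: [0.002, 0.658, 0.753, 0.001]
contact_force: [0.6, 0.4, -2.6]
width: 0.0549
grasp_force: 32.6
```

>>> play_rows(
  steps="0.5 0 0 0.045 0; 0.5 0 0 0.045 0; 0.5 0 0 0.045 0; 0.5 0 0 0.02 0; 0.5 0 0 0 0",
)

```text
t: 21.48
ee_pos: [0.5852, -0.0239, 0.1157]
tcp_rot: [-0.003, 0.657, 0.754, -0.002]
contact_force: [-1.2, -1.0, -2.4]
width: 0.0551
grasp_force: 33.1
```

>>> play_rows(
  steps="0.5 0 0 0.006 0; 0.5 0 0 0.004 0; 0.5 0 0 0.004 0; 0.5 0 0 0 0; 0.5 0 0 0 0",
  force=20,
)

```text
t: 22.1
ee_pos: [0.5885, -0.0244, 0.1055]
tcp_rot: [0.0, 0.657, 0.754, 0.0]
contact_force: [0.5, -0.0, -2.7]
width: 0.055
grasp_force: 33.1
```

>>> play_rows(
  steps="0.5 0 0 0.003 0; 0.5 0 0 0.003 0; 0.5 0 0 0 0; 0.5 0 0 0 0; 0.5 0 0 0 0",
  force=20,
)

```text
t: 22.72
ee_pos: [0.5892, -0.0246, 0.1038]
tcp_rot: [0.001, 0.657, 0.754, 0.0]
contact_force: [-7.1, 0.9, 20.0]
width: 0.0548
grasp_force: 35.1
```

>>> play_rows(
  steps="0.5 -0.0103 0 -0.0026 0; 0.5 -0.0103 0 -0.0007 0; 0.5 -0.0104 0 0.0001 0; 0.5 -0.0104 0 0.0008 0; 0.5 0 0 0 0",
  force=20,
)

```text
t: 23.35
ee_pos: [0.5961, -0.0666, 0.1031]
tcp_rot: [0.002, 0.657, 0.753, 0.001]
contact_force: [1.1, 0.1, 5.7]
width: 0.0548
grasp_force: 20.8
```

```bash
cat > tilt.py <<'E'
from h import *
import sys
st=robot.read_state(); print(st["ee_pos"].round(4),st["contact_force"].round(1),st["width"],st["grasp_force"])
e=st["ee_pos"]
for n in("top","scene"):
    im=vision.get_image(n); Tm=np.linalg.inv(np.array(im["extrinsics"]))
    for d in trace(im,"vase")[:5]:
        m=cv2.erode(d["mask"].astype(np.uint8),np.ones((2,2)))>0
        v,u=np.nonzero(m&(im["range_z"]>0)); r=im["range_z"][v,u]
        P=np.stack([(u-im["cx"])/im["fx"]*r,(v-im["cy"])/im["fy"]*r,r],1)@Tm[:3,:3].T+Tm[:3,3]
        P=P[(np.linalg.norm(P[:,:2]-e[:2],axis=1)<.16)]
        if len(P)<60: continue
        print(n,round(d["p"],2),np.round(d["uv"]),len(P),"min",np.percentile(P,1,axis=0).round(3),"max",np.percentile(P,99,axis=0).round(3))
        if n=="scene":
            from scipy.optimize import least_squares
            # side surface fit: distance to axis = 28 mm (camera sees outside and inside walls; robust)
            def f(q):
                a=np.array([np.sin(q[2])*np.cos(q[3]),np.sin(q[2])*np.sin(q[3]),np.cos(q[2])])
                w=P-np.array([q[0],q[1],e[2]]); return np.linalg.norm(np.cross(w,a),axis=1)-.028
            best=min((least_squares(f,[e[0],e[1],t0,-1.43],loss="soft_l1",f_scale=.003) for t0 in(.1,.4,.8)),key=lambda s:s.cost)
            print("fit",best.x.round(3),"tilt",np.degrees(best.x[2]).round(1),"az",np.degrees(best.x[3]).round(0),"cost",best.cost, np.median(abs(f(best.x))).round(4))
if len(sys.argv)>1: save(im,sys.argv[1],(140,110,360,275),3.5)
E
python3 tilt.py t1.png
```

```text
[ 0.5961 -0.0666  0.1031] [1.1 0.1 5.7] 0.05476285964726332 20.80941195111336
scene 0.62 [255. 219.] 598 min [ 0.568 -0.092  0.015] max [ 0.623 -0.011  0.146]
fit [ 0.594 -0.054  0.292 -1.333] tilt 16.7 az -76.0 cost 0.0006871084102441186 0.0011
```

View pics/t1.png

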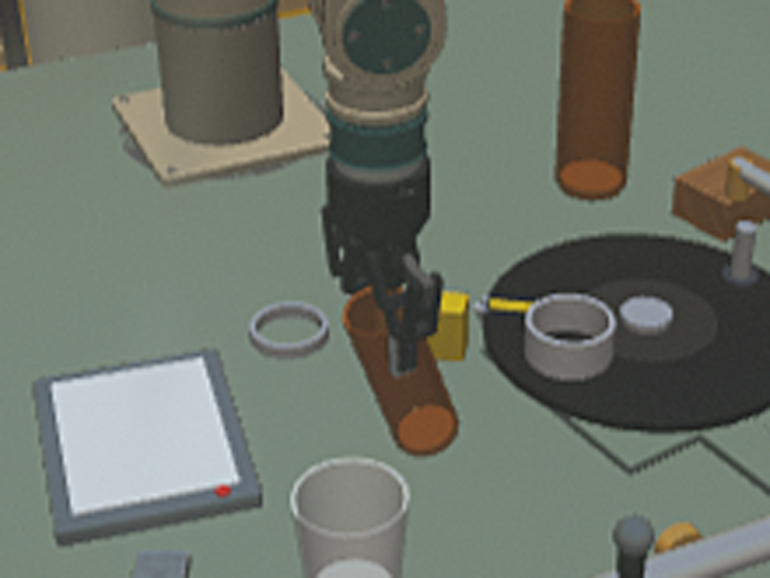

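The vase has pivoted on its foot: foot at (427,430), mouth at (365,300) in the crop, with a fitted tilt of 17°. I carry on along the arc.

>>> play_rows(
  steps="0.5 -0.0102 0 0.0022 0; 0.5 -0.0101 0 0.0026 0; 0.5 -0.0099 0 0.0033 0; 0.5 0 0 0 0; 0.5 0 0 0 0",
)

```text
t: 24.18
ee_pos: [0.5996, -0.0963, 0.0942]
tcp_rot: [0.002, 0.657, 0.754, 0.0]
contact_force: [3.1, -1.9, 4.6]
width: 0.0541
grasp_force: 21.0
```

>>> play_rows(
  steps="0.5 -0.0096 0 0.0042 0; 0.5 -0.0092 0 0.0048 0; 0.5 -0.0088 0 0.0055 0; 0.5 0 0 0 0; 0.5 0 0 0 0",
)

```text
t: 24.8
ee_pos: [0.6014, -0.123, 0.0787]
tcp_rot: [-0.0, 0.657, 0.754, -0.001]
contact_force: [2.0, -1.8, 2.9]
width: 0.0544
grasp_force: 23.4
```

```bash
python3 tilt.py
```

```text
[ 0.6014 -0.123   0.0787] [ 2.  -1.8  2.9] 0.054423905792877016 23.35529238305753
top 0.64 [259. 181.] 248 min [ 0.49  -0.075  0.031] max [ 0.613 -0.019  0.585]
scene 0.7 [248. 221.] 583 min [ 0.574 -0.152  0.019] max [ 0.628 -0.022  0.122]
fit [ 0.596 -0.088  0.758 -1.41 ] tilt 43.4 az -81.0 cost 0.0006994091916594413 0.001
```

>>> play_rows(
  steps="0.5 -0.003 0 0.002 0; 0.5 0 0 0 0; 0.5 0 0 0 0; 0.5 0 0 0 0; 0.5 0 0 0 0",
  force=20,
)

```text
t: 25.62
ee_pos: [0.6018, -0.1253, 0.0767]
tcp_rot: [-0.001, 0.657, 0.754, -0.0]
contact_force: [0.1, -0.2, 2.3]
width: 0.0541
grasp_force: 21.2
```

>>> play_rows(
  steps="0.6 0 0 0 0; 0.6 0 0 0 0; 0.6 0 0 0 0; 0.6 0 0 -0.01 0; 0.6 0 0 -0.03 0",
  force=60,
)

```text
t: 26.25
ee_pos: [0.5993, -0.1252, 0.1146]
tcp_rot: [-0.003, 0.657, 0.754, -0.002]
contact_force: [-0.4, -0.3, -2.2]
width: 0.0538
grasp_force: 63.8
```

>>> play_rows(
  steps="0.6 0 0 -0.04 0; 0.6 0 0 -0.05 0; 0.6 0 0 -0.04 0; 0.6 0 0 0 0; 0.6 0 0 0 0",
)

```text
t: 26.88
ee_pos: [0.6012, -0.1255, 0.2455]
tcp_rot: [-0.001, 0.657, 0.754, -0.001]
contact_force: [-0.4, -1.4, -3.0]
width: 0.054
grasp_force: 64.0
```

```bash
python3 tilt.py
```

```text
[ 0.6012 -0.1255  0.2455] [-0.4 -1.4 -3. ] 0.053953749066111535 63.98083711043
top 0.74 [267. 173.] 308 min [ 0.564 -0.081  0.206] max [ 0.609 -0.022  0.272]
scene 0.83 [245. 168.] 790 min [ 0.574 -0.153  0.18 ] max [ 0.629 -0.024  0.291]
fit [ 0.595 -0.092  0.777 -1.393] tilt 44.5 az -80.0 cost 0.000996152906566617 0.0011
```

>>> play_rows(
  steps="0.6 -0.02 -0.016 0 0; 0.6 -0.0323 -0.026 0 0; 0.6 -0.0323 -0.026 0 0; 0.6 -0.03 -0.0239 0 0; 0.6 -0.02 -0.016 0 0",
)

```text
t: 27.7
ee_pos: [0.5123, -0.2748, 0.2457]
tcp_rot: [-0.001, 0.658, 0.753, -0.0]
contact_force: [-0.5, 0.6, -2.1]
width: 0.0542
grasp_force: 64.1
```

>>> play_rows(
  steps="0.6 -0.01 -0.008 0 0; 0.6 0 0 0 0; 0.6 0 0 0 0; 0.6 0 0 0 0; 0.6 0 0 0 0",
)

```text
t: 28.32
ee_pos: [0.5076, -0.2841, 0.247]
tcp_rot: [0.0, 0.657, 0.754, 0.0]
contact_force: [-0.5, 0.0, -2.5]
width: 0.0538
grasp_force: 64.1
```

```bash
python3 tilt.py t2.png; python3 - <<'E'
from h import *
C=[]
for n in("top","scene")*2:
    im=vision.get_image(n)
    for d in spot_point(im,"vase_mid")+spot_point(im,"vase"):
        p=px2w(im,d["uv"],.232); 
        if np.hypot(p[0]-.502,p[1]+.244)<.15: print(n,round(d["p"],2),np.round(d["uv"]),p.round(3),px2w(im,d["uv"],.195).round(3))
    print("panel",n,[px2w(im,d["uv"],0).round(3) for d in spot_point(im,"light_panel")[:1]])
    # white face / frame by mask extents
    if n=="scene":
      T=np.array(im["extrinsics"])
      print(n,[ (np.round(im["cx"]+im["fx"]*c[0]/c[2]),np.round(im["cy"]+im["fy"]*c[1]/c[2])) for c in [T[:3,:3]@np.array([.502,-.244,.02])+T[:3,3]]])
E
```

```text
[ 0.5076 -0.2841  0.247 ] [-0.5  0.  -2.5] 0.05382136945317042 64.05317745404318
top 0.91 [328. 204.] 665 min [ 0.47  -0.269  0.206] max [ 0.524 -0.178  0.301]
top 0.29 [329. 154.] 91 min [ 0.637 -0.294  0.009] max [ 0.667 -0.255  0.026]
scene 0.76 [176. 167.] 728 min [ 0.482 -0.307  0.186] max [ 0.535 -0.184  0.287]
fit [ 0.502 -0.25   0.774 -1.417] tilt 44.3 az -81.0 cost 0.0009188046704298242 0.0011
top 0.94 [333. 204.] [ 0.5   -0.247  0.232] [ 0.505 -0.255  0.195]
top 0.96 [314. 208.] [ 0.488 -0.193  0.232] [ 0.493 -0.2    0.195]
panel top [array([ 0.519, -0.23 ,  0.   ])]
scene 0.8 [171. 166.] [ 0.486 -0.239  0.232] [ 0.423 -0.226  0.195]
panel scene [array([ 0.494, -0.23 ,  0.   ])]
scene [(np.float64(179.0), np.float64(233.0))]
top 0.78 [333. 206.] [ 0.493 -0.245  0.232] [ 0.499 -0.254  0.195]
top 0.74 [312. 206.] [ 0.493 -0.185  0.232] [ 0.498 -0.192  0.195]
panel top [array([ 0.494, -0.241,  0.   ])]
scene 0.82 [170. 165.] [ 0.479 -0.24   0.232] [ 0.416 -0.227  0.195]
scene 0.86 [190. 177.] [ 0.557 -0.21   0.232] [ 0.499 -0.195  0.195]
panel scene [array([ 0.497, -0.241,  0.   ])]
scene [(np.float64(179.0), np.float64(233.0))]
```

View pics/t2.png

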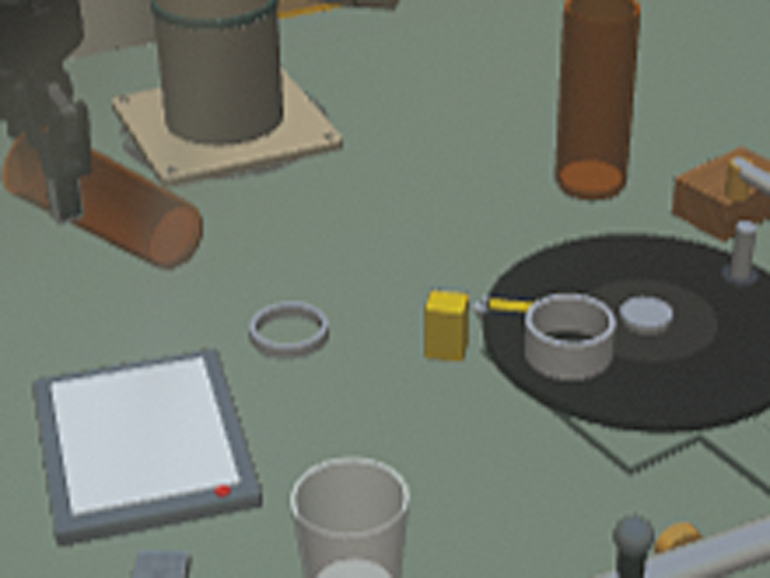

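The vase hangs over the panel, leaning about 44° with its mouth up. Its middle is at about (0.50, -0.245) and the panel centre is at (0.50, -0.243). There is about 160 mm under the foot. The stripe still sits at the catch, and nothing in view has been disturbed.

```bash
python3 -c "
from rig import robot
print(robot.read_state()['qd'].round(4)); print(robot.close_job())"
```

```text
[ 0.0009  0.0005  0.0017 -0.001  -0.0023  0.0015]
the job is handed in; nothing more can be done
None
```

I turned the turntable into its catch and handed the job in with the amber vase held over the middle of the light panel, leaning about 44° mouth up, with about 160 mm under its foot. To lean it, I set its foot down on the bare table between the disc and the panel before carrying it across.

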